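# Spin the plating turntable and brake it on the mark

## Task

Give the open agar plate on the plating turntable its finishing spin: flick the platter with a fingertip so that it spins freely, in either direction, faster than one turn in two and a half seconds, and let it run untouched for at least three seconds. Then brake it with a fingertip, catching it so that it comes to its first stop with the white mark at the index pointer (easing it the last bit onto the mark is fine, stopping it elsewhere and turning it round is not), and take the finger away with the platter standing still on the mark. Do not touch the open plate itself or lift it off the platter, and leave the other things on the bench where they are.

Things in the scene. Friction and masses are not known exactly. Their poses are not given: they have to be found in the camera images.
- turntable: plating turntable: a heavy, fixed, grey round base 144 mm across carrying a dark round platter on a ball bearing. Origin on the bench, on the platter's upright axis; z up; its -x axis points to the index pointer. The platter is a disc 160 mm across, underside 56 mm and flat top 66 mm above the bench; its rim is bare from 59 to 80 mm from the axis
- platter_center (a point): the point on the turntable's axis at the height of the platter's top (66 mm above the bench)
- post (a point): top centre of one of the platter's three upright black rubber posts, the one opposite the mark. They stand round the plate 120 degrees apart (60, 180 and 300 degrees round from the mark), 10 mm thick, centres 54 mm from the axis, tops 100 mm above the bench, 18 mm above the plate's rim, so that a finger can push them above the plate. They turn with the platter
- index (a point): the fixed point at the platter's edge, 80 mm from the axis and at the height of the platter's top, to which the index pointer points. The pointer is a fixed upright steel bracket 12 mm wide beside the rim, 83 to 99 mm from the axis, up to 71 mm above the bench, with a white point towards the rim
- mark (a point): outer end, at the platter's edge (80 mm from the axis, height of the platter's top), of the white mark: a radial white line 10 mm wide and 18 mm long on the platter's rim, which goes round with the platter
- platter (a joint): angle of the platter (rad), counter-clockwise from above positive, counted on through whole turns; 0 or any whole number of turns: mark at the index. At rest anywhere from -3 to 3 at first. Inertia 0.004 kg m2, very free: from 3 rad/s it loses about 0.1 rad/s each second and needs over half a minute to run down; a firm fingertip stops it almost at once, a light tap only slows it; a sideways flick of the leaving finger can set it creeping
- dish: the open agar plate, a loose clear dish 90 mm across and 14 mm high, amber inside, lying on the platter's 2 mm rubber mat between the three posts with about 4 mm of play, its rim 82 mm above the bench; origin at the centre of its underside. Not to be touched
- dish_lid: lid of the agar plate, clear, open side up: a shallow round tray 95 mm across and 12 mm high, on the bench near the turntable; origin at the centre of its underside; leave it alone
- spreader: L-shaped spreader lying on the bench near the turntable: a steel rod 6 mm thick, straight leg 165 mm, bent foot 36 mm; origin under the straight leg, its x axis along it; leave it alone
- marker_pen: marker pen lying on the bench near the turntable, 130 mm long, 12 mm thick, x along it; origin under its middle; leave it alone
- slide_box: closed flat box of microscope slides, 87 x 192 x 35 mm high, long side along its y axis; origin at the centre of its underside; leave it alone
- media_bottle: small glass bottle with screw cap, 62 mm across, 114 mm high, standing; origin at the centre of its underside; leave it alone
- dish_stack: stack of four closed agar plates, 94 mm across, 64 mm high; origin at the centre of its underside; leave it alone
- loop_beaker: small glass beaker, 70 mm across, 80 mm high, with wire loops standing in it up to 115 mm; origin at the centre of its underside; leave it alone
Mind the look-alikes: they are no part of the job. Leave any orange or pink look-alike of the turntable alone.

How it is judged:
By the outcome, as a careful person would: the job done as asked, in the order asked, and still so for the second after the job is handed in, with the robot touching nothing.
It also fails if it takes over 48 s, if anything falls off the work surface, if the arm or the gripper's body presses on something with over 40 N, if the wrist force passes 120 N, or if a joint passes its speed limit or range.

## Robot

A 6-joint arm with a two-finger parallel gripper is mounted at the origin on the work surface. World frame = base frame: x ahead of the robot, y to its left, z up, the work surface at z = 0. Lengths are in m, angles in degrees, forces in N, time in s.
With the tool pointing down it reaches from about 0.35 to 0.975 m from the base axis. Payload 17.4 kg.
Tool frame: the origin (TCP) lies on the centre line of the jaws, within the pads' length; the fingertips stand 25 mm ahead of it and the grasp point (between the pads) lies 6 mm ahead of it (robot.nose_length is the distance from the TCP to the fingertips, in m); z points along the fingers, y is the direction in which the jaws open and shut (so a half turn about z gives the same grasp; the last joint's range is limited). The gripper opens to 85 mm and grips with 20 to 120 N. Pads are 22 mm wide; open, the fingers measure 114 mm over their backs; the gripper's body (76 mm by 85 mm) begins 54 mm behind the grasp point. The pads swing forward as they close: fully open they stand 13 mm farther back than shut.
Start: joints at [-71.78, 6.646, 82.598, -0, 90.757, -2.166], TCP at [0.235, -0.633, 0.256] pointing down, gripper open.
Joint ranges: [-162.19, 162.19], [-47.58, 125.68], [4.15, 143.07], [-65.23, 245.23], [0.69, 171.88], [-170.13, 170.13]. Speed limits (degrees/s): [108.29, 108.29, 127.2, 180, 180, 180].

## Interface

Orientations are given as a 3x3 rotation matrix whose columns are the frame's x, y, z axes.
In Python, from bench import robot gives the robot as it stands.
- The arm moves only by the shell command python3 -m inch 'ROWS'. ROWS is JSON, a list of rows, each an object with "travel": the shift along the tool's x, y, z in m, a list of three; "twist": the turn about the tool's z in rad; "hand": the finger opening in m, from 0 to 0.0854. In form: [{"travel": [dx, dy, dz], "twist": twist, "hand": hand}, ...]. A call has exactly 5 rows; each row shifts and turns the pose as measured when the row begins, along the tool's axes as they then stand; what a row does not reach is not made up. A row lasts 1/10 s, in which the tool goes at most 50 mm and 8.59 degrees, less where a joint would pass 70% of its speed; a pose out of reach is approached as far as the arm can. A call with a gripper value outside its range is refused whole. The fingers move at their own pace and stop on an object; the grip force is fixed at half the most. Time passes only in rows, so rows that do not move let the fingers close, or fill a call up. It gives the time, the measured TCP pose, the force and the opening at its end, in the units of the state.
- robot.sense(): the state, without advancing time (a new reading comes with each control period).
- robot.capture(name): name is "scene" or "side" or "wrist"; returns a dict with "image" (420x560x3 uint8, red, green, blue), "fovy" (degrees; the focal length in pixels is half the picture's height over the tangent of half this angle, whatever the lens; pixels are square), "cx", "cy" (the principal point, pixels), "R" (3x3) and "t" (3): a world point X has camera coordinates R X + t. Camera axes: x right, y down, z forward; pixel columns grow to the right and rows downward; lengths in m; the calibration is good to about 2 mm. The wrist camera is an equidistant fisheye: a pixel r from the principal point sees the ray r / f radians off the axis. A picture is of the moment at which its call begins. There is no depth.
- robot.job_done(): hands the job in, once; it reports no verdict.
The state is a dict: "t": time; "joints": joint angles; "dq": joint speeds; "joint_torque": joint torques, N m; "tcp_pos": TCP position; "eef_rot": TCP orientation; "ft_force": force on the tool from outside, world axes, zero at the start; "ft_torque": the same for the moment, N m; "gripper_width": opening from 0.0 (shut) to 1.0 (fully open).
Only numpy, scipy, OpenCV 4.12 (cv2) and the standard library are available. Lean on these libraries where they do the work, as an engineer would, in place of code of your own. Each camera call takes 0.05 s, during which the arm holds its last target.

## Working session

There is one attempt and no reset: what is moved stays moved. The work goes in short steps, Python scripts to look and compute and a shell command to move; the robot and the scene stay as the last step left them, time stands still between calls to the robot, and variables do not carry over. Pictures are saved under pics/ and viewed, and the job is handed in when it is done.

```bash
ls; mkdir -p pics
python3 - <<'E'
from bench import robot
import cv2
for n in ("scene","side","wrist"):
    c=robot.capture(n); cv2.imwrite(f"pics/{n}0.png",c["image"][:,:,::-1]); print(n,c["fovy"],c["cx"],c["cy"],c["R"],c["t"])
print(robot.sense())
E
```

```text
pics
scene 48.447456515803566 280.65827479876197 209.36327934378798 [[ 0.24637305  0.96915475 -0.00627668]
 [ 0.73639906 -0.19140582 -0.64890695]
 [-0.63009264  0.15525105 -0.76084188]] [-0.12205515 -0.29234557  1.5880101 ]
side 56.11741934264363 274.20976136948707 209.19580672509267 [[-9.52663386e-01 -3.04026194e-01  7.39360054e-04]
 [-2.01533168e-01  6.29677844e-01 -7.50260085e-01]
 [ 2.27633159e-01 -7.14894318e-01 -6.61142389e-01]] [0.46195148 0.1816682  0.98224   ]
wrist 65.70646984690485 278.588548593805 204.01676192972093 [[ 0.34720277 -0.93778829 -0.00183461]
 [-0.8915097  -0.3306745   0.30962046]
 [-0.2909651  -0.10586551 -0.95085846]] [-0.67374266 -0.040015    0.37993234]
{'t': 0.15, 'joints': array([-7.17799855e+01,  6.66934448e+00,  8.26252444e+01,  4.18645542e-05,
        9.07573514e+01, -2.16561339e+00]), 'dq': array([-0.01494958, -0.09308265, -0.2284951 ,  0.08295316, -0.05083335,
        0.12286689]), 'joint_torque': array([-6.69764704e-04, -7.32510281e+01, -6.32849693e+01,  1.91891115e-05,
        5.08176672e-03,  3.93310199e-05]), 'tcp_pos': array([ 0.23508553, -0.63261868,  0.25573224]), 'eef_rot': array([[ 9.37369398e-01,  3.48336809e-01, -2.82747590e-04],
       [ 3.48336922e-01, -9.37369002e-01,  8.61306997e-04],
       [ 3.49861042e-05, -9.05854246e-04, -9.99999589e-01]]), 'ft_force': array([-0.51617632, -0.82569998, -0.22119733]), 'ft_torque': array([-0.0110935 , -0.01472978,  0.03166022]), 'gripper_width': 1.0004859529577896}
```

View pics/scene0.png

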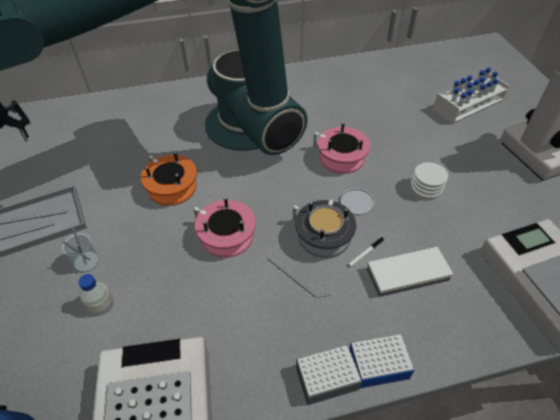

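View pics/side0.png

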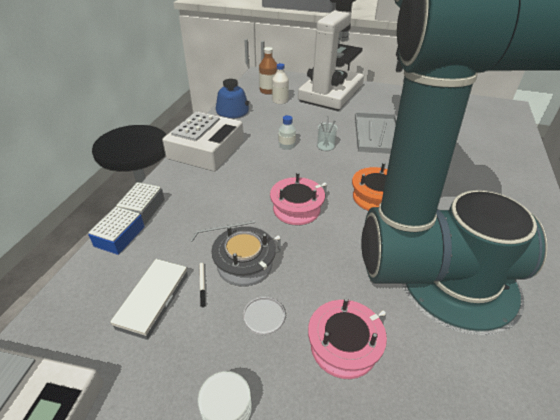

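View pics/wrist0.png

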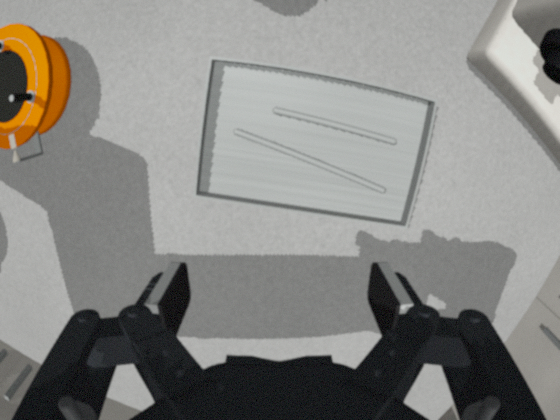

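The grey turntable is at scene (325,225) and side (243,250). It carries the amber plate. The orange and pink units are the look-alikes. I'll zoom in on it.

```bash
cat > h.py <<'E'
import numpy as np, cv2
def ray(c,u,v):
    f=c["image"].shape[0]/2/np.tan(np.radians(c["fovy"]/2))
    x=(u-c["cx"])/f;y=(v-c["cy"])/f
    R=np.array(c["R"]);t=np.array(c["t"])
    if c.get("fish"):
        r=np.hypot(x,y); d=np.array([x/r*np.sin(r),y/r*np.sin(r),np.cos(r)]) if r>0 else np.array([0,0,1.])
    else: d=np.array([x,y,1.])
    return -R.T@t, R.T@d
def onplane(c,u,v,z):
    o,d=ray(c,u,v); return o+d*(z-o[2])/d[2]
def proj(c,X):
    f=c["image"].shape[0]/2/np.tan(np.radians(c["fovy"]/2))
    p=np.array(c["R"])@np.array(X)+np.array(c["t"])
    if c.get("fish"):
        r=np.hypot(p[0],p[1]);th=np.arctan2(r,p[2]); return np.array([c["cx"]+f*th*p[0]/r,c["cy"]+f*th*p[1]/r])
    return np.array([c["cx"]+f*p[0]/p[2],c["cy"]+f*p[1]/p[2]])
E
python3 - <<'E'
import cv2
a=cv2.imread("pics/scene0.png");b=cv2.imread("pics/side0.png")
cv2.imwrite("pics/z1.png",cv2.resize(a[185:265,280:385],None,fx=7,fy=7,interpolation=2))
cv2.imwrite("pics/z2.png",cv2.resize(b[215:290,195:300],None,fx=7,fy=7,interpolation=2))
E
```

```text
(no output)
```

View pics/z1.png

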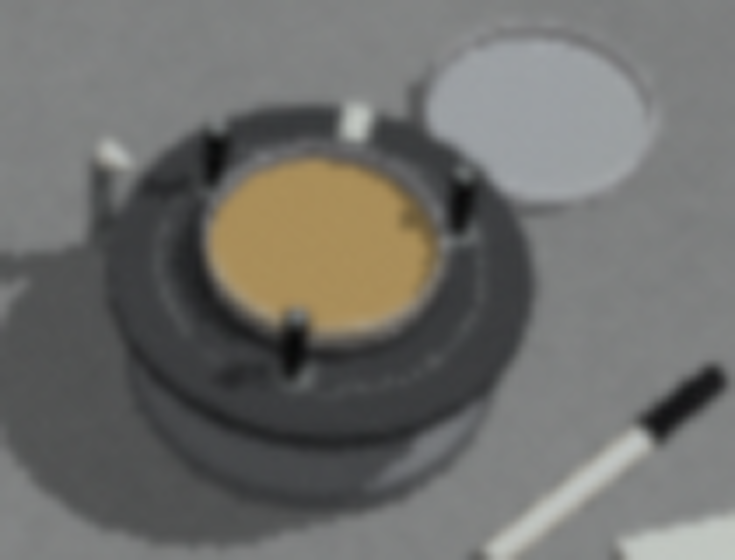

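View pics/z2.png

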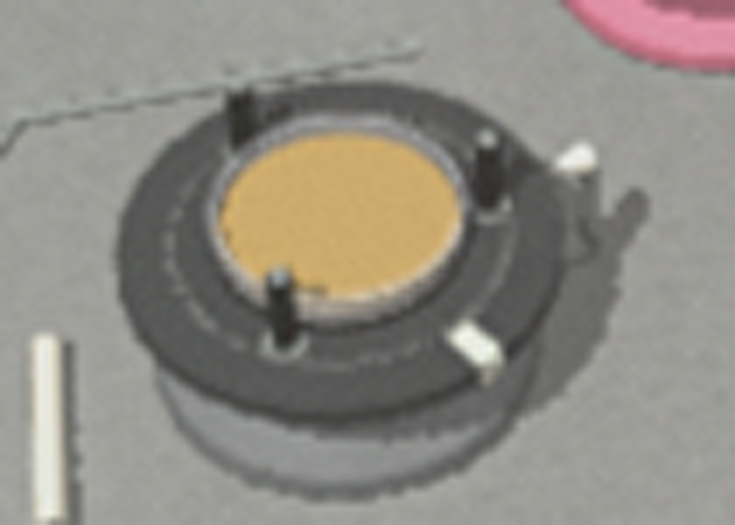

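```bash
cat > m0.py <<'E'
from bench import robot
from h import *
from scipy.optimize import least_squares
S=robot.capture("scene");D=robot.capture("side")
def cv(p,x0,y0): return ((p[0]+.5)/7-.5+x0,(p[1]+.5)/7-.5+y0)
def fit(P):
    P=np.array(P)
    r=least_squares(lambda q:np.hypot(P[:,0]-q[0],P[:,1]-q[1])-.08,P.mean(0)[:2]); return r.x,np.abs(r.fun).max()
a=[onplane(S,*cv(p,280,185),.066) for p in [(107,265),(130,195),(200,130),(300,103),(440,130),(505,195),(532,270)]]
b=[onplane(D,*cv(p,195,215),.066) for p in [(118,250),(150,165),(230,100),(330,82),(430,98),(530,165),(563,240),(330,415),(230,385),(430,405)]]
fa,fb=fit(a),fit(b);print(fa,fb)
for nm,c,cam,x0,y0,ps in (("scene",fa[0],S,280,185,dict(mark=(358,105),ptr=(105,150),ptr2=(130,165))),("side",fb[0],D,195,215,dict(mark=(488,365),ptr=(585,155),ptr2=(558,165)))):
    for k,p in ps.items():
        X=onplane(cam,*cv(p,x0,y0),.070 if 'ptr' in k else .066)[:2]-c
        print(nm,k,np.hypot(*X),np.degrees(np.arctan2(X[1],X[0])))
E
python3 m0.py
```

```text
(array([0.52978874, 0.11296554]), np.float64(0.002391532732920962)) (array([0.52966159, 0.11472116]), np.float64(0.0053634596334000695))
scene mark 0.08104875501431978 152.22512905382177
scene ptr 0.09593597739114684 -137.5868649256779
scene ptr2 0.08389862449007453 -136.76082238790715
side mark 0.0794924259607719 150.44589223003635
side ptr 0.09509651322136818 -139.20177170151658
side ptr2 0.08407765200054262 -139.7633065461505
```

```bash
python3 -c "
from bench import robot;print(robot.nose_length)"; python3 -m inch '[{"travel":[0.05,0,0],"twist":-0.14,"hand":0},{"travel":[0.034,-0.037,0],"twist":-0.14,"hand":0},{"travel":[0.03,-0.04,0],"twist":-0.14,"hand":0},{"travel":[0.025,-0.043,0],"twist":-0.14,"hand":0},{"travel":[0.03,-0.04,0],"twist":-0.14,"hand":0}]'
cat > st.py <<'E'
from bench import robot
import numpy as np
s=robot.sense();R=np.array(s["eef_rot"]);p=np.array(s["tcp_pos"])
import sys
print("t",s["t"],"tcp",p.round(4),"yaw",np.degrees(np.arctan2(R[1,0],R[0,0])).round(2),"tilt",R[:,2].round(4),"F",np.array(s["ft_force"]).round(2),"j",np.array(s["joints"]).round(0),"dq",np.abs(s["dq"]).max().round(1),"w",round(s["gripper_width"],3))
if len(sys.argv)>3:
    g=np.array([float(x) for x in sys.argv[1:4]]); print("to go tool",(R.T@(g-p)).round(4))
E
python3 st.py 0.5687 0.0538 0.14
```

```text
0.025
t: 0.75
tcp_pos: [0.2694, -0.4197, 0.2516]
eef_rot: [[0.474, 0.88, -0.003], [0.88, -0.474, 0.006], [0.004, -0.005, -1.0]]
ft_force: [0.6, -0.0, 0.4]
gripper_width: 0.144
t 0.75 tcp [ 0.2694 -0.4197  0.2516] yaw 61.68 tilt [-0.0029  0.0059 -1.    ] F [ 0.59 -0.04  0.42] j [-60. -15. 104.   0.  92. -32.] dq 70.9 w 0.144
to go tool [0.5584 0.0394 0.1135]
```

```bash
python3 -m inch '[{"travel":[0.05,0.004,0],"twist":0,"hand":0},{"travel":[0.05,0.004,0],"twist":0,"hand":0},{"travel":[0.05,0.004,0],"twist":0,"hand":0},{"travel":[0.05,0.004,0],"twist":0,"hand":0},{"travel":[0.05,0.004,0],"twist":0,"hand":0}]';python3 -m inch '[{"travel":[0.05,0.004,0],"twist":0,"hand":0},{"travel":[0.05,0.004,0],"twist":0,"hand":0},{"travel":[0.05,0.004,0],"twist":0,"hand":0},{"travel":[0.05,0.004,0],"twist":0,"hand":0},{"travel":[0.02,0.004,0],"twist":0,"hand":0}]';python3 st.py 0.5687 0.0538 0.14
```

```text
t: 1.25
tcp_pos: [0.3996, -0.206, 0.2533]
eef_rot: [[0.472, 0.881, 0.0], [0.881, -0.472, 0.003], [0.002, -0.001, -1.0]]
ft_force: [-0.2, -1.3, 0.0]
gripper_width: -0.003
t: 1.75
tcp_pos: [0.52, -0.0172, 0.2549]
eef_rot: [[0.47, 0.883, 0.004], [0.883, -0.47, 0.002], [0.003, 0.002, -1.0]]
ft_force: [-0.4, -1.6, 0.0]
gripper_width: -0.003
t 1.75 tcp [ 0.52   -0.0172  0.2549] yaw 61.99 tilt [ 0.0036  0.002  -1.    ] F [-0.38 -1.57  0.01] j [ -5. -13. 102.   0.  91.  23.] dq 18.9 w -0.003
to go tool [0.0852 0.0094 0.1152]
```

```bash
python3 -m inch '[{"travel":[0.03,0.003,0.02],"twist":0,"hand":0},{"travel":[0.03,0.003,0.03],"twist":0,"hand":0},{"travel":[0.012,0.002,0.02],"twist":0,"hand":0},{"travel":[0.0,0,0],"twist":0,"hand":0},{"travel":[0,0,0],"twist":0,"hand":0}]';python3 st.py 0.5687 0.0538 0.14
python3 - <<'E'
from bench import robot
import cv2,numpy as np
a=robot.capture("scene");b=robot.capture("side");w=robot.capture("wrist")
z=np.hstack([cv2.resize(c["image"][y:y+110,x:x+150,::-1],(400,293)) for c,x,y in((a,260,165),(b,170,200))])
z2=cv2.resize(w["image"][:,:,::-1],(400,300))
cv2.imwrite("pics/a1.png",np.vstack([z,np.hstack([z2,np.zeros_like(z2)])]))
E
```

```text
t: 2.25
tcp_pos: [0.5636, 0.0487, 0.1836]
eef_rot: [[0.465, 0.885, 0.004], [0.885, -0.465, 0.002], [0.004, 0.003, -1.0]]
ft_force: [0.3, -0.5, -0.1]
gripper_width: 0.003
t 2.25 tcp [0.5636 0.0487 0.1836] yaw 62.28 tilt [ 0.0045  0.0018 -1.    ] F [ 0.32 -0.45 -0.09] j [  2.  -6. 102.   0.  84.  30.] dq 0.8 w 0.003
to go tool [0.0067 0.002  0.0436]
```

View pics/a1.png

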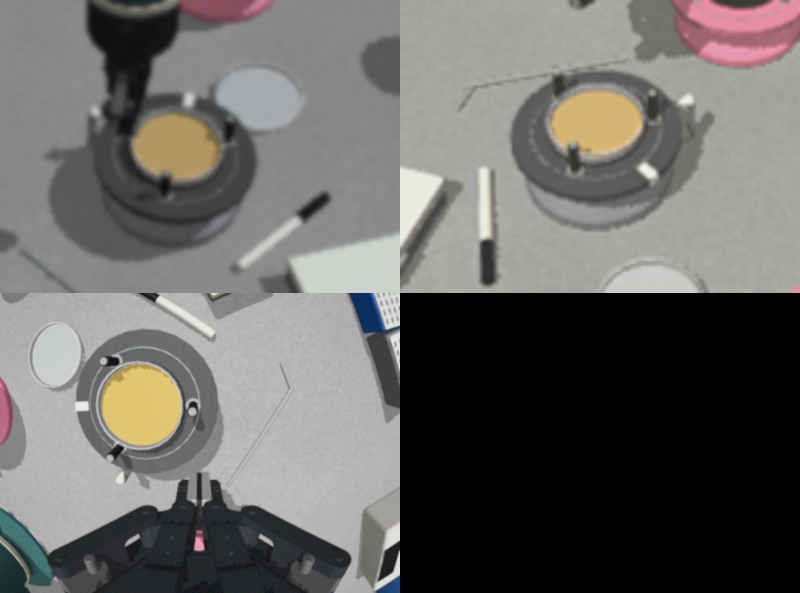

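Run:
```python
from bench import robot
from h import *
from scipy.optimize import least_squares
c=robot.capture("wrist");c["fish"]=1
cv2.imwrite("pics/w2.png",cv2.resize(c["image"][20:280,80:330,::-1],None,fx=2.3,fy=2.3,interpolation=2))
import pickle;pickle.dump(c,open("w2.pkl","wb"))
for a in range(0,360,30):
    X=[.5297+.08*np.cos(np.radians(a)),.1138+.08*np.sin(np.radians(a)),.066]
    q=proj(c,X); print(a,((q-[80,20])*2.3).round(0),end=' ')
```

```text
0 [490. 189.] 30 [399.  94.] 60 [274.  62.] 90 [155. 102.] 120 [ 77. 194.] 150 [ 56. 310.] 180 [ 91. 420.] 210 [172. 500.] 240 [279. 533.] 270 [390. 511.] 300 [479. 434.] 330 [518. 316.]
```

View pics/w2.png

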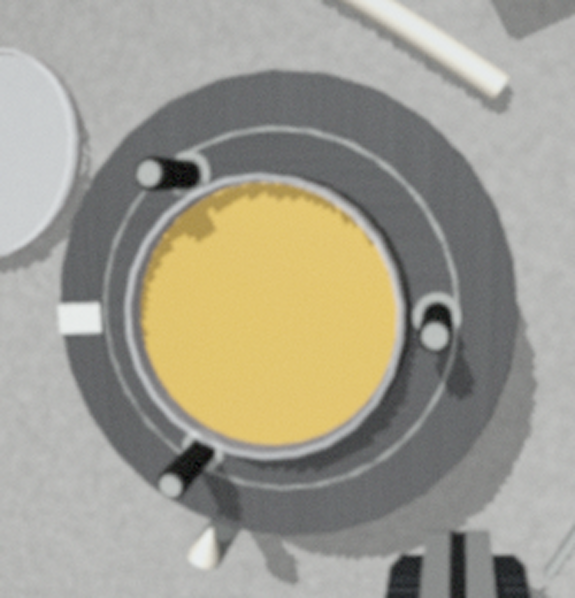

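Run:
```python
import pickle
from h import *
from scipy.optimize import least_squares
c=pickle.load(open("w2.pkl","rb"))
P=np.array([onplane(c,80+x/2.3,20+y/2.3,.066)[:2] for x,y in [(62,300),(85,195),(170,105),(285,70),(400,105),(480,190),(517,300),(285,535),(180,500),(95,420)]])
r=least_squares(lambda q:np.hypot(P[:,0]-q[0],P[:,1]-q[1])-q[2],[.53,.114,.08]);print(r.x,abs(r.fun).max())
for n,(x,y),z in (("mark",(59,319),.066),("ptr",(211,530),.07),("ptr2",(203,566),.071),("post",(434,336),.1)):
    X=onplane(c,80+x/2.3,20+y/2.3,z)[:2]-r.x[:2];print(n,np.hypot(*X),np.degrees(np.arctan2(X[1],X[0])))
```

```text
[0.52957265 0.11200442 0.07825306] 0.0010144876054867524
mark 0.07977947861322769 151.19692138431816
ptr 0.08075772149232105 -138.11656053048137
ptr2 0.0958428813692553 -137.8577391976838
post 0.053276437790275966 -29.17158779053852
```

```bash
python3 -m inch '[{"travel":[0.006,0.002,0.02],"twist":0,"hand":0},{"travel":[0,0,0.025],"twist":0,"hand":0},{"travel":[0,0,0.022],"twist":0,"hand":0},{"travel":[0,0,0.005],"twist":0,"hand":0},{"travel":[0,0,0],"twist":0,"hand":0}]';python3 st.py 0.5687 0.053 0.112
```

```text
t: 2.95
tcp_pos: [0.5705, 0.05, 0.1171]
eef_rot: [[0.47, 0.883, 0.016], [0.883, -0.47, 0.002], [0.009, 0.013, -1.0]]
ft_force: [-0.0, 0.3, 0.7]
gripper_width: 0.001
t 2.95 tcp [0.5705 0.05   0.1171] yaw 61.99 tilt [ 0.016   0.002  -0.9999] F [-0.02  0.26  0.66] j [  2.  -2. 105.   0.  76.  30.] dq 0.4 w 0.001
to go tool [ 0.0018 -0.0031  0.005 ]
```

```bash
python3 -m inch '[{"travel":[0.010,-0.001,0.005],"twist":0,"hand":0},{"travel":[0.018,0,0],"twist":0,"hand":0},{"travel":[0.019,0,0],"twist":0,"hand":0},{"travel":[0.019,0,0],"twist":0,"hand":0},{"travel":[0.005,0.015,-0.045],"twist":0,"hand":0}]';python3 st.py
cat > im.py <<'E'
# usage: im.py name  -> side+scene crops, prints times and mark angle from white blob in the rim annulus
from bench import robot
from h import *
import sys
C=np.array([.5297,.113]);IDX=-138.0
def mark(c):
    # sample ring r 64..78 at z=.066, find white
    im=c["image"].astype(int);best=[]
    A=np.arange(-180,180,1.0)
    sc=[]
    for a in A:
        v=[]
        for r in (.066,.069,.072,.075):
            u=proj(c,[C[0]+r*np.cos(np.radians(a)),C[1]+r*np.sin(np.radians(a)),.066])
            x,y=u.astype(np.float32)
            if 1<x<558 and 1<y<418:
                p=cv2.getRectSubPix(c["image"],(1,1),(float(x),float(y)))[0,0]; v.append(float(p.min()))
        sc.append(np.mean(v) if v else 0)
    sc=np.array(sc);i=int(sc.argmax())
    if sc[i]<100: return None,sc[i]
    k=np.arange(i-8,i+9);w=np.clip(sc[k%360]-sc[i]*.5-25,0,None);a=-180+(k*w).sum()/w.sum()
    return ((a-IDX+180)%360-180),sc[i]
def look(save=None,cams=("scene","side")):
    out=[];tt=[]
    for n in cams:
        t=robot.sense()["t"];c=robot.capture(n)
        if n=="wrist": c["fish"]=1
        m,s=mark(c);print(n,"t",round(t,3),"mark rel index",None if m is None else round(m,1),round(s));tt.append((t,m))
        u=proj(c,[C[0],C[1],.066]).astype(int);h=(60,80) if n!="wrist" else (150,200)
        x0=max(0,min(560-2*h[1],u[0]-h[1]));y0=max(0,min(420-2*h[0],u[1]-h[0]))
        out.append(cv2.resize(c["image"][y0:y0+2*h[0],x0:x0+2*h[1],::-1],(400,300)))
    if save: cv2.imwrite(save,np.hstack(out[:2]) if len(out)>1 else out[0])
    return tt
if __name__=="__main__":
    look(sys.argv[1],tuple(sys.argv[2:]) or ("scene","side"))
E
python3 im.py pics/b1.png side scene
```

```text
t: 3.45
tcp_pos: [0.617, 0.1117, 0.1571]
eef_rot: [[0.47, 0.882, 0.013], [0.882, -0.47, 0.001], [0.007, 0.01, -1.0]]
ft_force: [0.9, -0.1, 0.1]
gripper_width: -0.004
t 3.45 tcp [0.617  0.1117 0.1571] yaw 61.94 tilt [ 0.0126  0.0015 -0.9999] F [ 0.9  -0.12  0.11] j [ 8.  3. 96. -0. 81. 36.] dq 49.5 w -0.004
side t 3.45 mark rel index 9.9 234
scene t 3.5 mark rel index 20.9 196
```

View pics/b1.png

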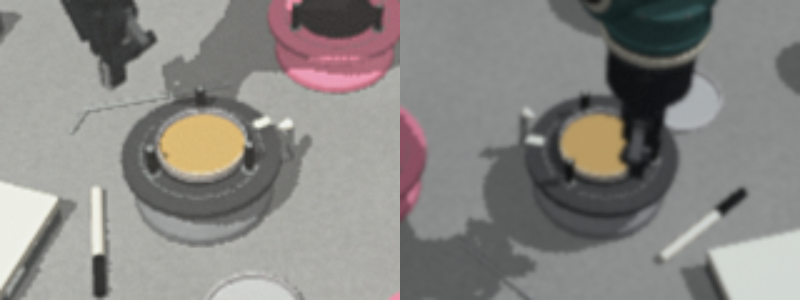

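The platter is turning at about 3.8 rad/s and the finger is clear. Next I'll move above the brake point and rehearse the descent in the air to learn its timing.

```bash
python3 -m inch '[{"travel":[0,0,-0.02],"twist":0,"hand":0},{"travel":[-0.02,0,0],"twist":0,"hand":0},{"travel":[-0.02,0,0],"twist":0,"hand":0},{"travel":[0,0,0],"twist":0,"hand":0},{"travel":[0,0,0],"twist":0,"hand":0}]';python3 st.py 0.5977 0.0768 0.15; python3 im.py pics/b2.png side scene wrist
```

```text
t: 4.05
tcp_pos: [0.6043, 0.0783, 0.1899]
eef_rot: [[0.468, 0.883, 0.032], [0.884, -0.468, 0.004], [0.019, 0.026, -0.999]]
ft_force: [-0.1, 0.1, -0.6]
gripper_width: 0.004
t 4.05 tcp [0.6043 0.0783 0.1899] yaw 62.1 tilt [ 0.0322  0.0043 -0.9995] F [-0.05  0.08 -0.61] j [ 5. -1. 97.  0. 82. 33.] dq 0.7 w 0.004
to go tool [-0.0052 -0.0062  0.0397]
side t 4.05 mark rel index 155.4 232
scene t 4.1 mark rel index 168.7 199
wrist t 4.15 mark rel index -179.1 216
```

View pics/b2.png

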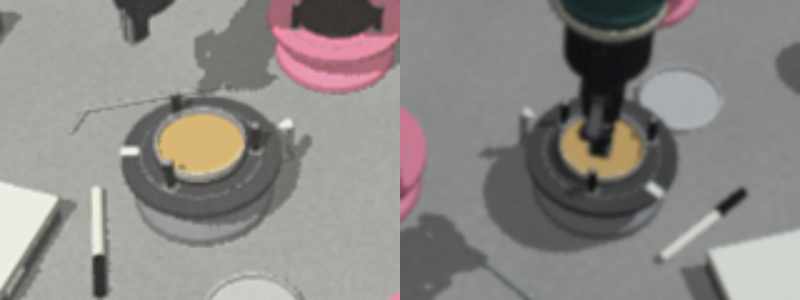

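```bash
python3 -m inch '[{"travel":[-0.005,-0.005,0.01],"twist":0,"hand":0},{"travel":[0,0,0.015],"twist":0,"hand":0},{"travel":[0,0,0.01],"twist":0,"hand":0},{"travel":[0,0,0],"twist":0,"hand":0},{"travel":[0,0,0],"twist":0,"hand":0}]';python3 st.py 0.5977 0.0768 0.15
python3 -m inch '[{"travel":[0,0,0],"twist":0,"hand":0},{"travel":[0,0,0],"twist":0,"hand":0},{"travel":[0,0,0],"twist":0,"hand":0},{"travel":[0,0,0],"twist":0,"hand":0},{"travel":[0,0,0.02],"twist":0,"hand":0}]'
python3 - <<'E'
from bench import robot
for i in range(4):
    s=robot.sense();print(round(s["t"],3),s["tcp_pos"].round(4))
    robot.capture("side")
E
python3 -m inch '[{"travel":[0,0,0],"twist":0,"hand":0},{"travel":[0,0,0],"twist":0,"hand":0},{"travel":[0,0,0],"twist":0,"hand":0},{"travel":[0,0,0.02],"twist":0,"hand":0},{"travel":[0,0,0.02],"twist":0,"hand":0}]'
python3 - <<'E'
from bench import robot
for i in range(4):
    s=robot.sense();print(round(s["t"],3),s["tcp_pos"].round(4))
    robot.capture("side")
E
```

```text
t: 4.7
tcp_pos: [0.5977, 0.0772, 0.1493]
eef_rot: [[0.467, 0.884, 0.029], [0.884, -0.467, 0.004], [0.017, 0.024, -1.0]]
ft_force: [0.2, -1.2, 0.9]
gripper_width: 0.002
t 4.7 tcp [0.5977 0.0772 0.1493] yaw 62.16 tilt [ 0.029   0.0041 -0.9996] F [ 0.16 -1.16  0.92] j [  5.  -0. 100.   0.  79.  33.] dq 0.7 w 0.002
to go tool [-0.0003  0.0002 -0.0007]
t: 5.2
tcp_pos: [0.6001, 0.0775, 0.1329]
eef_rot: [[0.467, 0.884, 0.035], [0.884, -0.467, 0.005], [0.02, 0.029, -0.999]]
ft_force: [-0.3, 0.6, -0.2]
gripper_width: 0.001
5.2 [0.6001 0.0775 0.1329]
5.25 [0.5985 0.0773 0.1278]
5.3 [0.5981 0.0773 0.1283]
5.35 [0.5984 0.0773 0.1295]
t: 5.9
tcp_pos: [0.6024, 0.0778, 0.0959]
eef_rot: [[0.467, 0.884, 0.038], [0.884, -0.467, 0.005], [0.022, 0.031, -0.999]]
ft_force: [0.1, 0.2, -1.8]
gripper_width: -0.001
5.9 [0.6024 0.0778 0.0959]
5.95 [0.6014 0.0776 0.0925]
6.0 [0.6013 0.0776 0.0937]
6.05 [0.6018 0.0777 0.0952]
```

```bash
python3 -m inch '[{"travel":[0,0,-0.008],"twist":0,"hand":0},{"travel":[0,0,0],"twist":0,"hand":0},{"travel":[0,0,0],"twist":0,"hand":0},{"travel":[0,0,0],"twist":0,"hand":0},{"travel":[0,0,0],"twist":0,"hand":0}]';python3 st.py 0.5977 0.0768 0.103; python3 im.py pics/b3.png side scene wrist;  python3 im.py pics/b3.png side wrist
```

```text
t: 6.6
tcp_pos: [0.6033, 0.0778, 0.1093]
eef_rot: [[0.467, 0.883, 0.042], [0.884, -0.467, 0.005], [0.024, 0.034, -0.999]]
ft_force: [0.3, -0.4, -0.0]
gripper_width: -0.002
t 6.6 tcp [0.6033 0.0778 0.1093] yaw 62.18 tilt [ 0.0416  0.0052 -0.9991] F [ 0.32 -0.44 -0.04] j [  5.   2. 102.   0.  74.  33.] dq 0.2 w -0.002
to go tool [-0.0036 -0.0047  0.0061]
side t 6.6 mark rel index 41.3 233
scene t 6.65 mark rel index 50.8 187
wrist t 6.7 mark rel index -90.7 138
side t 6.75 mark rel index 75.1 187
wrist t 6.8 mark rel index 113.4 108
```

View pics/b3.png

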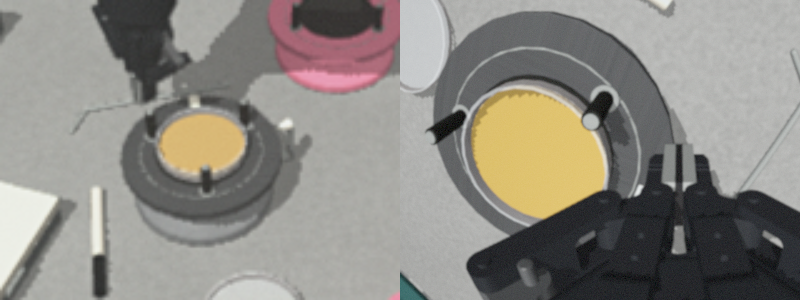

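```bash
python3 -m inch '[{"travel":[-0.003,-0.004,0],"twist":0,"hand":0},{"travel":[0,0,0],"twist":0,"hand":0},{"travel":[0,0,0],"twist":0,"hand":0},{"travel":[0,0,0],"twist":0,"hand":0},{"travel":[0,0,0],"twist":0,"hand":0}]' >/dev/null
python3 -m inch '[{"travel":[0,0,0],"twist":0,"hand":0},{"travel":[0,0,0],"twist":0,"hand":0},{"travel":[0,0,0],"twist":0,"hand":0},{"travel":[0,0,0],"twist":0,"hand":0},{"travel":[0,0,0],"twist":0,"hand":0}]' >/dev/null
python3 -m inch '[{"travel":[0,0,0],"twist":0,"hand":0},{"travel":[0,0,0],"twist":0,"hand":0},{"travel":[0,0,0],"twist":0,"hand":0},{"travel":[0,0,0],"twist":0,"hand":0},{"travel":[0,0,0],"twist":0,"hand":0}]' >/dev/null
python3 -m inch '[{"travel":[0,0,0],"twist":0,"hand":0},{"travel":[0,0,0],"twist":0,"hand":0},{"travel":[0,0,0],"twist":0,"hand":0},{"travel":[0,0,0],"twist":0,"hand":0},{"travel":[0,0,0],"twist":0,"hand":0}]' >/dev/null
python3 st.py 0.5977 0.0768 0.103; python3 im.py pics/b4.png side;python3 im.py pics/b4.png side;python3 im.py pics/b4.png side; python3 im.py pics/b4.png side
```

```text
t 8.85 tcp [0.5976 0.0769 0.1083] yaw 62.18 tilt [ 0.0404  0.0051 -0.9992] F [-0.08  0.74  0.63] j [  5.   1. 103.   0.  74.  33.] dq 0.1 w -0.001
to go tool [-0.0002 -0.0001  0.0053]
side t 8.85 mark rel index -178.1 236
side t 8.9 mark rel index -167.3 236
side t 8.95 mark rel index -156.3 236
side t 9.0 mark rel index -145.4 236
```

```bash
cat > smp.py <<'E'
from bench import robot
for i in range(4):
    s=robot.sense();print(round(s["t"],3),s["tcp_pos"].round(4),s["ft_force"].round(1))
    if i<3: robot.capture("side")
E
python3 -m inch '[{"travel":[0,0,-0.012],"twist":0,"hand":0},{"travel":[0,0,0],"twist":0,"hand":0},{"travel":[0,0,0],"twist":0,"hand":0},{"travel":[0,0,0],"twist":0,"hand":0},{"travel":[0,0,0],"twist":0,"hand":0}]'|sed -n 1,2p
python3 -m inch '[{"travel":[0,0,0],"twist":0,"hand":0},{"travel":[0,0,0],"twist":0,"hand":0},{"travel":[0,0,0],"twist":0,"hand":0},{"travel":[0,0,0],"twist":0,"hand":0},{"travel":[0,0,0.008],"twist":0,"hand":0}]' |sed -n 1,2p; python3 smp.py
python3 -m inch '[{"travel":[0,0,-0.008],"twist":0,"hand":0},{"travel":[0,0,0],"twist":0,"hand":0},{"travel":[0,0,0],"twist":0,"hand":0},{"travel":[0,0,0],"twist":0,"hand":0},{"travel":[0,0,0],"twist":0,"hand":0}]'|sed -n 1,2p
python3 -m inch '[{"travel":[0,0,0],"twist":0,"hand":0},{"travel":[0,0,0],"twist":0,"hand":0},{"travel":[0,0,0],"twist":0,"hand":0},{"travel":[0,0,0],"twist":0,"hand":0},{"travel":[0,0,0.008],"twist":0,"hand":0}]' |sed -n 1,2p; python3 smp.py
python3 -m inch '[{"travel":[0,0,0],"twist":0,"hand":0},{"travel":[0,0,0],"twist":0,"hand":0},{"travel":[0,0,0],"twist":0,"hand":0},{"travel":[0,0,0],"twist":0,"hand":0},{"travel":[0,0,0],"twist":0,"hand":0}]'|sed -n 1,2p
python3 st.py 0.5977 0.0768 0.098;python3 im.py pics/b5.png side;python3 im.py pics/b5.png side;python3 im.py pics/b5.png side
```

```text
t: 9.55
tcp_pos: [0.5973, 0.0769, 0.122]
t: 10.05
tcp_pos: [0.5978, 0.0769, 0.1142]
10.05 [0.5978 0.0769 0.1142] [-0.3 -0.3 -0.3]
10.1 [0.5971 0.0769 0.1119] [ 0.5  0.4 -2.2]
10.15 [0.5969 0.0768 0.1121] [-0.6 -0.3  0. ]
10.2 [0.5971 0.0769 0.1125] [-0.8  0.1  0.8]
t: 10.7
tcp_pos: [0.5969, 0.0768, 0.1218]
t: 11.2
tcp_pos: [0.5976, 0.0769, 0.1144]
11.2 [0.5976 0.0769 0.1144] [-0.6  0.3  0.2]
11.25 [0.5969 0.0769 0.1121] [-0.4  0.  -1.8]
11.3 [0.5967 0.0768 0.1122] [ 0.2 -0.2 -0.8]
11.35 [0.5968 0.0768 0.1127] [ 0.2 -0.3  1.1]
t: 11.85
tcp_pos: [0.5969, 0.0768, 0.1128]
t 11.85 tcp [0.5969 0.0768 0.1128] yaw 62.17 tilt [ 0.0385  0.0049 -0.9992] F [-0.61  0.89 -0.23] j [  5.   1. 102.   0.  75.  33.] dq 0.2 w -0.003
to go tool [0.     0.0002 0.0148]
side t 11.85 mark rel index 88.5 230
side t 11.9 mark rel index 98.8 212
side t 11.95 mark rel index 108.6 234
```

```bash
cat > trk.py <<'E'
from im import *
import sys,pickle,os
N=int(sys.argv[1]);skip=int(sys.argv[2])
D=pickle.load(open("trk.pkl","rb")) if os.path.exists("trk.pkl") else []
for i in range(N):
    t=robot.sense()["t"];c=robot.capture("side")
    if i%skip==0:
        m,s=mark(c)
        if m is not None: D.append((t,m))
pickle.dump(D,open("trk.pkl","wb"))
E
cat > fitp.py <<'E'
import pickle,numpy as np,sys
D=np.array(pickle.load(open("trk.pkl","rb")))
if len(sys.argv)>1: D=D[D[:,0]>float(sys.argv[1])]
t=D[:,0];a=np.unwrap(np.radians(D[:,1]))
# robust quadratic fit, removing angle-periodic bias (centre error) with sin/cos terms
n=int(sys.argv[2]) if len(sys.argv)>2 else 2
T=t-t[-1]
M=np.column_stack([T**k for k in range(n+1)]+[np.sin(a),np.cos(a)])
w=np.ones(len(T))
for _ in range(5):
    q=np.linalg.lstsq(M*w[:,None],a*w,rcond=None)[0];r=a-M@q;w=1/(1+(r/.02)**2)
print("t_end",t[-1],"ang",np.degrees(q[0])%360,"w rad/s",q[1],"acc",2*q[2],"rms deg",np.degrees(np.sqrt(np.median(r**2))),"bias sin,cos deg",np.degrees(q[-2:]))
om=q[1];al=2*q[2]
print("next index crossings:")
for k in range(1,6):
    d=(2*np.pi*k-q[0]%(2*np.pi)); tt=d/om
    for _ in range(10): tt=(d-al*tt*tt/2)/om
    print(round(t[-1]+tt,3),"at w",round(om+al*tt,3),end="; ")
print()
E
python3 trk.py 120 2; python3 st.py; python3 fitp.py
```

```text
t 18.0 tcp [0.5969 0.0769 0.1127] yaw 62.17 tilt [ 0.0383  0.0049 -0.9993] F [-0.72  0.47 -0.01] j [  5.   1. 102.   0.  75.  33.] dq 0.1 w 0.002
t_end 17.9 ang 121.57569897485905 w rad/s 2.92547623546123 acc -0.09392995990807906 rms deg 0.07365005074497094 bias sin,cos deg [-0.07660999  1.07119282]
next index crossings:
19.356 at w 2.789; 21.702 at w 2.568; 24.269 at w 2.327; 27.135 at w 2.058; 30.436 at w 1.748;
```

```bash
python3 trk.py 260 3; python3 st.py 0.5977 0.0768 0.099; python3 fitp.py 12; python3 fitp.py 12 3
python3 - <<'E'
from bench import robot
from h import *
# pointer in crops of side0/scene0 (taken at start, pics) using C
import types
S=dict(np.load("x.npz")) if 0 else None
E
python3 im.py pics/b6.png side scene
```

```text
t 31.0 tcp [0.5969 0.0768 0.1127] yaw 62.17 tilt [ 0.0382  0.0049 -0.9993] F [-0.06  0.63  0.7 ] j [  5.   1. 102.   0.  75.  33.] dq 0.1 w 0.001
to go tool [0.0001 0.0003 0.0137]
t_end 30.9 ang 72.67037864928852 w rad/s 1.773496044728588 acc -0.08895228289688434 rms deg 0.5859451213845914 bias sin,cos deg [-0.20808016  1.11846376]
next index crossings:
33.963 at w 1.501; 38.859 at w 1.066; 47.99 at w 0.253; 2641.94 at w -230.485; 2.6945772178438256e+16 at w -2396887949691430.5; 
t_end 30.9 ang 75.91849286038723 w rad/s 1.8020905328835908 acc -0.0819033022792967 rms deg 0.07914272304729525 bias sin,cos deg [-0.10892628  1.07905495]
next index crossings:
33.849 at w 1.561; 38.425 at w 1.186; 45.358 at w 0.618; 92.094 at w -3.21; 127749246.438 at w -10463080.814; 
side t 31.0 mark rel index 86.1 232
scene t 31.05 mark rel index 90.5 181
```

View pics/b6.png

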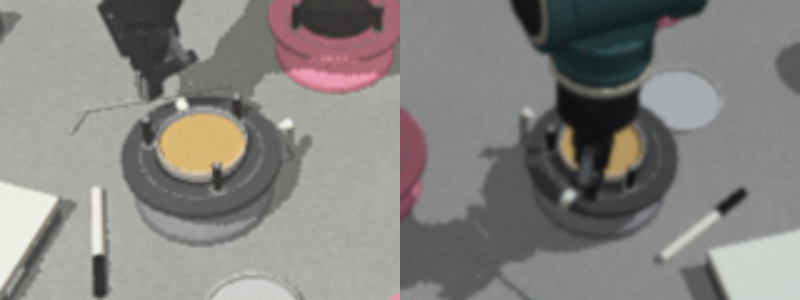

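```bash
python3 -m inch '[{"travel":[0,0,0.012],"twist":0,"hand":0},{"travel":[0,0,0],"twist":0,"hand":0},{"travel":[0,0,0],"twist":0,"hand":0},{"travel":[0,0,0],"twist":0,"hand":0},{"travel":[0,0,0],"twist":0,"hand":0}]'|sed -n 1,2p; python3 trk.py 22 1; python3 st.py 0.5977 0.0768 0.099; python3 fitp.py 12 3;python3 fitp.py 24 2
```

```text
t: 31.6
tcp_pos: [0.5972, 0.0769, 0.0991]
t 32.7 tcp [0.5971 0.0769 0.0991] yaw 62.17 tilt [ 0.0375  0.0048 -0.9993] F [0.99 0.89 0.05] j [  5.   1. 103.   0.  73.  33.] dq 0.2 w -0.003
to go tool [0.0002 0.0005 0.0001]
t_end 32.65 ang 249.26004168681402 w rad/s 1.65873366439188 acc -0.08082717786888163 rms deg 0.07659853077870654 bias sin,cos deg [-0.1029848   1.09307463]
next index crossings:
33.85 at w 1.562; 38.412 at w 1.193; 45.253 at w 0.64; 107.665 at w -4.405; 90329235111.328 at w -7301057148.806; 
t_end 32.65 ang 249.0732576462765 w rad/s 1.6534702986663594 acc -0.08391955708123142 rms deg 0.08374105719064379 bias sin,cos deg [-0.11644016  1.05799788]
next index crossings:
33.858 at w 1.552; 38.485 at w 1.164; 45.776 at w 0.552; 246.087 at w -16.258; 170614264730068.22 at w -14317873527882.893;
```

```bash
python3 trk.py 14 1; python3 st.py; python3 -m inch '[{"travel":[0,0,0],"twist":0,"hand":0},{"travel":[0,0,0],"twist":0,"hand":0},{"travel":[0,0,0],"twist":0,"hand":0},{"travel":[0,0,0.0078],"twist":0,"hand":0},{"travel":[0,0,0.003],"twist":0,"hand":0}]'; python3 im.py pics/c1.png side scene; python3 st.py
```

```text
t 33.4 tcp [0.5971 0.0769 0.099 ] yaw 62.17 tilt [ 0.0374  0.0048 -0.9993] F [-1.32  0.13  0.85] j [  5.   1. 103.   0.  73.  33.] dq 0.1 w 0.002
t: 33.9
tcp_pos: [0.5988, 0.0776, 0.0908]
eef_rot: [[0.467, 0.884, 0.041], [0.884, -0.467, 0.006], [0.025, 0.034, -0.999]]
ft_force: [-14.6, 7.9, 38.8]
gripper_width: -0.003
side t 33.9 mark rel index -1.9 236
scene t 33.95 mark rel index -3.0 192
t 34.0 tcp [0.5987 0.0776 0.0909] yaw 62.19 tilt [ 0.0414  0.0063 -0.9991] F [-7.88  4.27 22.69] j [  5.   2. 103.   0.  72.  33.] dq 0.3 w 0.003
```

View pics/c1.png

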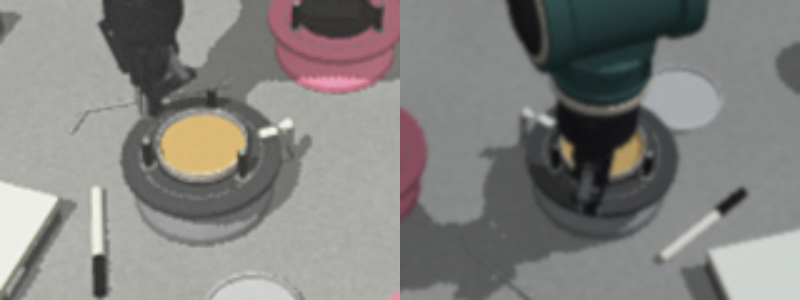

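```bash
python3 -m inch '[{"travel":[0.001,0,0.002],"twist":0,"hand":0},{"travel":[0.0012,0,0.002],"twist":0,"hand":0},{"travel":[0.0012,0,0.002],"twist":0,"hand":0},{"travel":[0,0,0.0015],"twist":0,"hand":0},{"travel":[0,0,0.0015],"twist":0,"hand":0}]'; python3 im.py pics/c2.png side scene
```

```text
t: 34.5
tcp_pos: [0.6043, 0.0832, 0.091]
eef_rot: [[0.465, 0.884, 0.053], [0.884, -0.466, 0.011], [0.034, 0.042, -0.999]]
ft_force: [-8.3, 3.2, 18.3]
gripper_width: 0.0
side t 34.5 mark rel index 3.7 235
scene t 34.55 mark rel index 2.3 192
```

View pics/c2.png

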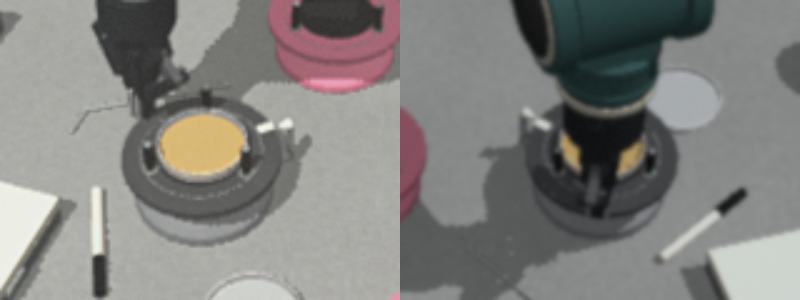

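```bash
python3 -m inch '[{"travel":[-0.001,-0.0005,0.0015],"twist":0,"hand":0},{"travel":[-0.0005,0,0.0015],"twist":0,"hand":0},{"travel":[0,0,0.0012],"twist":0,"hand":0},{"travel":[0,0,0.0012],"twist":0,"hand":0},{"travel":[0,0,0.0012],"twist":0,"hand":0}]'; python3 im.py pics/c3.png side scene;  python3 im.py pics/c3.png side scene
```

```text
t: 35.1
tcp_pos: [0.6058, 0.0843, 0.091]
eef_rot: [[0.464, 0.884, 0.061], [0.885, -0.466, 0.015], [0.042, 0.047, -0.998]]
ft_force: [-2.3, 0.4, 15.5]
gripper_width: 0.0
side t 35.1 mark rel index 4.9 235
scene t 35.15 mark rel index 3.5 191
side t 35.2 mark rel index 4.8 236
scene t 35.25 mark rel index 3.4 191
```

View pics/c3.png

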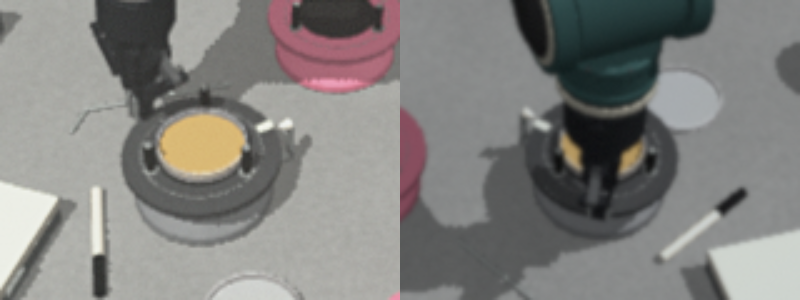

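```bash
python3 -m inch '[{"travel":[-0.0013,-0.0005,0.0012],"twist":0,"hand":0},{"travel":[-0.0013,-0.0005,0.0012],"twist":0,"hand":0},{"travel":[-0.0013,-0.0005,0.0012],"twist":0,"hand":0},{"travel":[-0.0013,-0.0005,0.0012],"twist":0,"hand":0},{"travel":[-0.001,-0.0005,0.0012],"twist":0,"hand":0}]'; python3 im.py pics/c4.png side scene
```

```text
t: 35.8
tcp_pos: [0.6045, 0.0814, 0.0911]
eef_rot: [[0.463, 0.883, 0.072], [0.885, -0.466, 0.018], [0.049, 0.055, -0.997]]
ft_force: [-3.0, 1.7, 15.9]
gripper_width: 0.001
side t 35.8 mark rel index 2.8 236
scene t 35.85 mark rel index 1.2 192
```

```bash
python3 -m inch '[{"travel":[-0.0012,-0.0005,0.0012],"twist":0,"hand":0},{"travel":[-0.0012,-0.0005,0.0012],"twist":0,"hand":0},{"travel":[-0.0010,-0.0005,0.0012],"twist":0,"hand":0},{"travel":[-0.0007,-0.0003,0.0010],"twist":0,"hand":0},{"travel":[-0.0006,-0.0002,0.001],"twist":0,"hand":0}]'; python3 im.py pics/c5.png side scene
```

```text
t: 36.4
tcp_pos: [0.6038, 0.08, 0.0911]
eef_rot: [[0.463, 0.883, 0.081], [0.885, -0.466, 0.022], [0.057, 0.062, -0.996]]
ft_force: [-5.7, 2.4, 13.5]
gripper_width: 0.003
side t 36.4 mark rel index 1.8 234
scene t 36.45 mark rel index 0.3 192
```

View pics/c5.png

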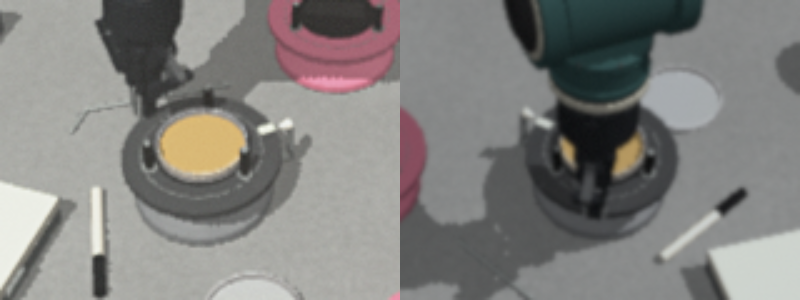

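```bash
python3 -m inch '[{"travel":[0.0017,0.0019,-0.03],"twist":0,"hand":0},{"travel":[0.0017,0.0019,-0.03],"twist":0,"hand":0},{"travel":[0,0,-0.01],"twist":0,"hand":0},{"travel":[0,0,0],"twist":0,"hand":0},{"travel":[0,0,0],"twist":0,"hand":0}]'; python3 im.py pics/d1.png side scene;python3 im.py pics/d1.png side scene;python3 im.py pics/d1.png side scene;python3 im.py pics/d1.png side wrist
```

```text
t: 37.0
tcp_pos: [0.6021, 0.0798, 0.1592]
eef_rot: [[0.463, 0.883, 0.077], [0.885, -0.466, 0.022], [0.055, 0.058, -0.997]]
ft_force: [-0.2, 0.0, -0.0]
gripper_width: 0.0
side t 37.0 mark rel index -3.5 234
scene t 37.05 mark rel index -5.2 194
side t 37.1 mark rel index -4.4 235
scene t 37.15 mark rel index -6.1 195
side t 37.2 mark rel index -5.3 235
scene t 37.25 mark rel index -7.0 196
side t 37.3 mark rel index -6.0 235
wrist t 37.35 mark rel index -7.7 216
```

View pics/d1.png

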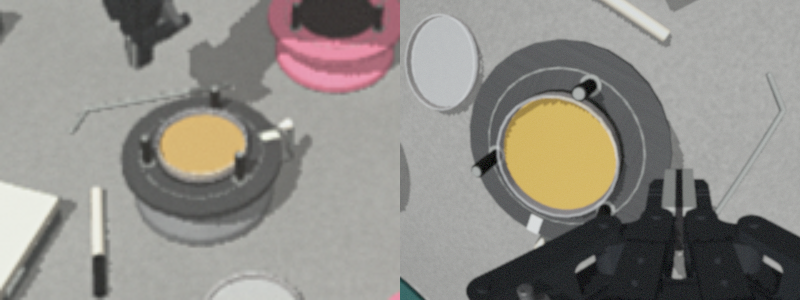

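```bash
python3 -m inch '[{"travel":[-0.013,-0.005,0.03],"twist":0,"hand":0},{"travel":[-0.001,-0.0013,0.022],"twist":0,"hand":0},{"travel":[0,-0.0005,0.008],"twist":0,"hand":0},{"travel":[0,0,0.005],"twist":0,"hand":0},{"travel":[0,0,0.003],"twist":0,"hand":0}]'; python3 im.py pics/d2.png side scene
```

```text
t: 37.9
tcp_pos: [0.5959, 0.0722, 0.091]
eef_rot: [[0.462, 0.883, 0.081], [0.885, -0.465, 0.023], [0.057, 0.061, -0.996]]
ft_force: [-9.7, 6.5, 29.6]
gripper_width: -0.001
side t 37.9 mark rel index -9.6 236
scene t 37.95 mark rel index -57.6 106
```

```bash
python3 -m inch '[{"travel":[0.0018,-0.0003,0.0015],"twist":0,"hand":0},{"travel":[0.0018,-0.0003,0.0012],"twist":0,"hand":0},{"travel":[0.0016,-0.0003,0.0012],"twist":0,"hand":0},{"travel":[0.001,-0.0004,0.0012],"twist":0,"hand":0},{"travel":[0,-0.0004,0.0012],"twist":0,"hand":0}]'; python3 im.py pics/d3.png side; python3 st.py
```

```text
t: 38.5
tcp_pos: [0.6014, 0.0802, 0.0914]
eef_rot: [[0.461, 0.883, 0.09], [0.885, -0.465, 0.024], [0.063, 0.069, -0.996]]
ft_force: [-2.2, 0.5, 7.9]
gripper_width: -0.005
side t 38.5 mark rel index -2.4 234
t 38.55 tcp [0.6014 0.0803 0.0914] yaw 62.47 tilt [ 0.09    0.024  -0.9957] F [-1.64  1.67  7.38] j [  5.   1. 105.   1.  69.  32.] dq 0.2 w 0.003
```

```bash
python3 -m inch '[{"travel":[0.001,-0.0004,0.0013],"twist":0,"hand":0},{"travel":[0.0008,-0.0004,0.0013],"twist":0,"hand":0},{"travel":[0.0004,-0.0004,0.0012],"twist":0,"hand":0},{"travel":[0,-0.0002,0.0008],"twist":0,"hand":0},{"travel":[0,0,0.0005],"twist":0,"hand":0}]'; python3 im.py pics/d4.png side scene; python3 st.py
```

```text
t: 39.05
tcp_pos: [0.6042, 0.0847, 0.0916]
eef_rot: [[0.46, 0.883, 0.097], [0.885, -0.464, 0.026], [0.068, 0.074, -0.995]]
ft_force: [-1.1, 0.5, 1.6]
gripper_width: 0.001
side t 39.05 mark rel index 1.8 235
scene t 39.1 mark rel index 0.6 191
t 39.15 tcp [0.6042 0.0846 0.0915] yaw 62.53 tilt [ 0.0967  0.0255 -0.995 ] F [-2.41  0.83  5.83] j [  5.   1. 105.   1.  69.  32.] dq 0.1 w 0.0
```

```bash
python3 -m inch '[{"travel":[0,0,0],"twist":0,"hand":0},{"travel":[0,0,-0.0004],"twist":0,"hand":0},{"travel":[0,0,-0.0006],"twist":0,"hand":0},{"travel":[0,0,-0.001],"twist":0,"hand":0},{"travel":[0.0002,0.0002,-0.002],"twist":0,"hand":0}]'; python3 im.py pics/e1.png side scene;  python3 im.py pics/e1.png side scene; python3 st.py
```

```text
t: 39.65
tcp_pos: [0.6038, 0.0844, 0.0948]
eef_rot: [[0.46, 0.883, 0.095], [0.885, -0.465, 0.025], [0.066, 0.073, -0.995]]
ft_force: [0.5, 0.4, -0.3]
gripper_width: -0.003
side t 39.65 mark rel index 1.7 235
scene t 39.7 mark rel index 0.2 192
side t 39.75 mark rel index 1.7 235
scene t 39.8 mark rel index 0.2 192
t 39.85 tcp [0.6039 0.0845 0.095 ] yaw 62.53 tilt [ 0.096   0.0252 -0.9951] F [ 0.35 -0.79 -0.17] j [  5.   1. 104.   1.  69.  32.] dq 0.1 w 0.001
```

The finger is off and the platter is standing still on the mark. I'll lift away and watch it for a moment.

```bash
python3 -m inch '[{"travel":[0,0.001,-0.02],"twist":0,"hand":0},{"travel":[0,0.002,-0.03],"twist":0,"hand":0},{"travel":[0,0.002,-0.03],"twist":0,"hand":0},{"travel":[0,0,0],"twist":0,"hand":0},{"travel":[0,0,0],"twist":0,"hand":0}]'; for i in 1 2 3 4; do python3 im.py pics/f1.png side scene;done; python3 im.py pics/f2.png wrist side; python3 st.py
```

```text
t: 40.35
tcp_pos: [0.5999, 0.0799, 0.1764]
eef_rot: [[0.46, 0.883, 0.094], [0.885, -0.464, 0.025], [0.066, 0.071, -0.995]]
ft_force: [0.1, 0.9, -1.2]
gripper_width: 0.001
side t 40.35 mark rel index 1.7 233
scene t 40.4 mark rel index 0.2 193
side t 40.45 mark rel index 1.7 234
scene t 40.5 mark rel index 0.2 193
side t 40.55 mark rel index 1.7 233
scene t 40.6 mark rel index 0.2 193
side t 40.65 mark rel index 1.7 233
scene t 40.7 mark rel index 0.2 193
wrist t 40.75 mark rel index 0.4 214
side t 40.8 mark rel index 1.7 234
t 40.85 tcp [0.5998 0.0799 0.1761] yaw 62.52 tilt [ 0.0928  0.0249 -0.9954] F [ 0.96 -0.16 -0.13] j [  5.  -3. 100.   1.  78.  32.] dq 0.2 w -0.002
```

View pics/f1.png

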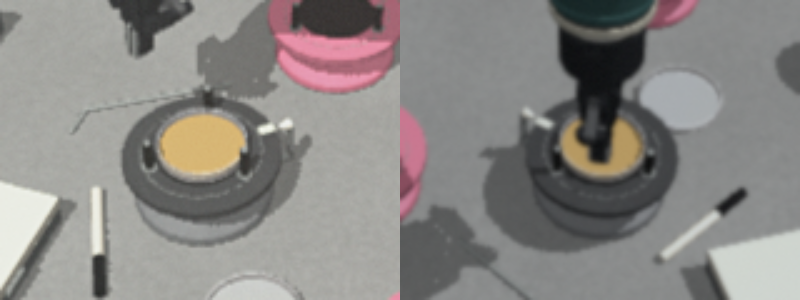

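View pics/f2.png

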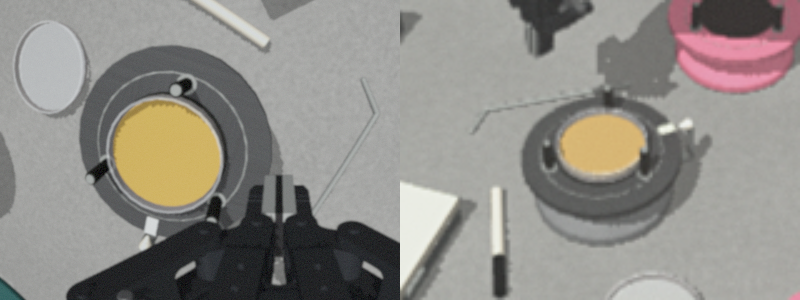

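The three views show the white mark in line with the pointer: side (265,128) next to the pointer at (287,125), and wrist (151,226) next to its tip at (147,240). The platter has not moved since t = 39.65 s. The finger is clear and the dish lies between its posts.

```bash
python3 -c "
from bench import robot;print(robot.job_done())"
```

```text
the job is handed in; nothing more can be done
None
```

I handed the job in at about t = 41 s. The platter is standing still on the mark and the finger is away, but the catch was not clean: after the first stop it crept off and I had to catch it again.

- **Spin:** I flicked a post with the closed fingertips. The platter reached about 4.2 rad/s (one turn in 1.5 s) and ran untouched from about t = 3.4 s to 33.8 s, by which time it had slowed to about 1.55 rad/s.
- **Brake:** I pressed a fingertip on the bare rim. The first stop was about 3° short of the index. Easing it on overshot to about +3.5°, and I brought it back to about +0.6°.
- **What went wrong:** When I first lifted the finger, the platter was set creeping backwards at about 9°/s. I caught it again at about −11° and eased it forward onto the mark. Then I took the finger off slowly. A strict reading of "stopping it elsewhere and turning it round" might count against that second catch.
- **Last checks:** For about 1.2 s after the finger left, every reading was constant. The mark read +0.2° from the scene camera, +0.4° from the wrist camera, and +1.7° from the side camera, which is about +0.6° after correcting its known offset. The index direction itself is only known to about ±0.5°.
- **Surroundings:** The dish is lying between its posts, and the lid, spreader and pen look unmoved. I did not measure the other items again.

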